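# Wind the framing clamp onto the picture

### The job

The small framed picture lies loose in one bay of the green two-bay framing clamp, and a plain wooden offcut lies in the other. Wind the clamp's handwheel by its red handle, in whichever direction brings the sliding jaw to the picture, until the picture is held snugly between the jaw and the end fence, then let go of the handle. Keep the jaw off the offcut, and leave the offcut, the bottle, the jar and the bell where they are.

Things in the scene. Friction and masses are not known exactly. Their poses are not given: they have to be found in the camera images.
- clamp: green framing clamp, fixed; bed 190 mm (x) by 460 mm (y), its top 30 mm above the table. Origin: centre of the bed on the table; at yaw 0 its x points away from the robot, its y to the left. A fence stands across each end (inner faces at y = +190 and -190 mm, 34 mm above the bed). On the near side a grey gearbox, 75 mm square, 74 mm high, carries the handwheel that drives the jaw.
- carriage (a joint): position (m) along the clamp's y of the sliding jaw, an aluminium block with an orange sprung pad on each side (5 mm of give, 4 N per mm, then solid), 160 mm (x) by 40 mm (y), its top 67 mm above the table; 0 = middle of the bed, positive towards the clamp's +y fence. The pads' faces are 20 mm either side of this position.
- wheel (a joint): angle (rad) of the horizontal handwheel, positive counter-clockwise from above; rim 134 mm across, its top 99 mm above the table. Counter-clockwise drives the jaw towards the clamp's +y, 5.7 mm per radian (36 mm per turn). It takes about 6 N at the handle and stays where it is left. At 0 the handle is on the clamp's -x side of the axis.
- wheel_axis (a point): point on the handwheel's vertical axis, 101 mm above the table, at x = -130 mm, y = 0 in the clamp's frame
- knob (a point): the red upright cylindrical handle of the handwheel, 23 mm in diameter, from 101 to 151 mm above the table, 52 mm from the wheel's axis; it spins freely about its own upright axis, so it can be held without turning the hand. This point is on its axis, 131 mm above the table (20 mm below its top).
- picture: small picture in a gilt frame, lying flat, picture up, loose on the bed in one of the two bays; 140 mm along its x, 110 mm along its y (the clamp's slide direction), 18 mm thick. Origin: centre of its underside. It lies 1 to 4 mm off the fence at the start.
- offcut: plain light wooden offcut, loose on the bed in the other bay; 120 mm (x) by 90 mm (y) by 22 mm thick. Origin: centre of its underside.
- fence_left: the clamp's end fence at +y (190 by 20 by 34 mm); origin: centre of its underside, on the bed
- fence_right: the clamp's end fence at -y (190 by 20 by 34 mm); origin: centre of its underside, on the bed
- amber_bottle: amber bottle with white cap, standing, 48 mm in diameter, 125 mm high; origin: centre of its base
- jar: yellow jar, standing, 64 mm in diameter, 75 mm high; origin: centre of its base
- bell: brass hand bell, standing on its mouth, 64 mm in diameter, 90 mm high; origin: centre of its base
Not all that is in view belongs to the job. Leave any black or orange look-alike of the offcut alone. Leave any orange look-alike of the picture alone.

How it is judged:
By the outcome, as a careful person would: the job done as asked, in the order asked, and still so for the second after the job is handed in, with the robot touching nothing.
It also fails if it takes over 61 s, if anything falls off the work surface, if the arm or the gripper's body presses on something with over 40 N, if the wrist force passes 120 N, or if a joint passes its speed limit or range.

### The arm

A 7-joint arm with a two-finger parallel gripper is mounted at the origin on the work surface. World frame = base frame: x ahead of the robot, y to its left, z up, the work surface at z = 0. Lengths are in m, angles in rad, forces in N, time in s.
With the tool pointing down it reaches from about 0.425 to 0.925 m from the base axis. Payload 6.8 kg.
Tool frame: the origin (TCP) lies midway between the tips of the shut fingers; the grasp point (between the pads) lies 19 mm behind it; z points along the fingers, y is the line along which they close (so a half turn about z gives the same grasp; the last joint's range is limited). The gripper opens to 85 mm and grips with 20 to 120 N. Pads are 22 mm wide; open, the fingers measure 114 mm over their backs; the gripper's body (76 mm by 85 mm) begins 54 mm behind the grasp point. The pads swing forward as they close: fully open they stand 13 mm farther back than shut.
Start: joints at [-1.344, 0.477, 0.022, 1.555, -0.011, 1.109, -0.083], TCP at [0.222, 0.638, 0.231] pointing down, gripper open.
Joint ranges: [-2.96, 2.96], [-0.34, 2.1], [-1.41, 1.46], [0.24, 2.44], [-1.37, 4.51], [0.17, 1.92], [-2.96, 2.96]. Speed limits (rad/s): [2.39, 2.39, 3.14, 3.14, 3.14, 3.14, 3.14].

### API

Orientations are given as a rotation vector (axis times angle).
In Python, from bench import get_obs, grab_frame, camera_params, r gives the robot as it stands.
- The arm moves only by the shell command python3 -m jog 'ROWS' [FORCE]. ROWS is JSON, a list of rows, each an object of numbers: "rx", "ry", "rz": the turn, a rotation vector about the world's x, y, z scaled (see below); "x", "y", "z": the shift along the world's x, y, z scaled (see below); "jaw": the opening, from -1 (shut) to 1 (fully open). In form: [{"rx": .., "ry": .., "rz": .., "x": .., "y": .., "z": .., "jaw": ..}, ...]. A call has 1 to 8 rows; each row shifts and turns the commanded pose from where the row before left it; what a row does not reach is not made up. The controller multiplies each number of a shift by 60 mm and each number of a turn by 10 degrees. A row lasts 1/8 s, in which the tool goes at most 62.5 mm and 10.7 degrees, less where a joint would pass 70% of its speed; a pose out of reach is approached as far as the arm can. A call with a number of a shift or a turn outside -1 to 1 is refused whole. A call with a gripper value outside its range is refused whole. The fingers move at their own pace and stop on an object; FORCE is the grip in N (left out, the last holds). Time passes only in rows, so rows that do not move let the fingers close. It gives the time, the measured TCP pose, the force, the opening and the grip force at its end, in the units of the state.
- get_obs(): the state, without advancing time (a new reading comes with each control period).
- grab_frame(name): name is "scene" or "top" or "wrist"; returns the picture (420x560x3 uint8, red, green, blue); there is no depth.
- camera_params(name): a dict with "fx", "fy", "cx", "cy" (pixels), "R" (3x3) and "t" (3): a world point X has camera coordinates R X + t. Camera axes: x right, y down, z forward; pixel columns grow to the right and rows downward; lengths in m; the calibration is good to about 2 mm. A picture is of the moment at which its call begins: read the wrist's pose just before it. camera_params takes no time and is no camera call; for the wrist camera it gives the pose at the moment of the call.
- r.hand_in(): hands the job in; it is judged then, once.
The state is a dict: "clock": time; "joints": joint angles; "qvel": joint speeds; "tau": joint torques, N m; "tcp_pos": TCP position; "orientation": TCP orientation; "contact_force": force on the tool from outside, world axes, zero at the start; "moment": the same for the moment, N m; "grip_width": finger opening in m; "gripper_force": force on a finger pad.
Only numpy, scipy, OpenCV 4.12 (cv2) and the standard library are available. Lean on these libraries where they do the work, as an engineer would, in place of code of your own. Each camera call takes 0.05 s, during which the arm holds its last target. There are 200 camera calls.

## Working session

There is one attempt and no reset: what is moved stays moved. The work goes in short steps, Python scripts to look and compute and a shell command to move; the robot and the scene stay as the last step left them, time stands still between calls to the robot, and variables do not carry over. Pictures are saved under pics/ and viewed, at most 10 in all, crops included, and the job is handed in when it is done.

```bash
mkdir -p pics; python3 - <<'E'
from bench import *
import cv2,numpy as np
o=get_obs();print({k:np.round(o[k],3).tolist() for k in('clock','tcp_pos','orientation','contact_force','grip_width')})
for n in('top','scene'):
    f=grab_frame(n);cv2.imwrite(f'pics/{n}0.png',f[:,:,::-1]);c=camera_params(n);print(n,c['fx'],np.round(-np.array(c['R']).T@c['t'],3),np.round(c['R'],2).tolist())
E
```

```text
{'clock': 0.0, 'tcp_pos': [0.222, 0.637, 0.23], 'orientation': [-0.523, -3.098, 0.003], 'contact_force': [0.278, -0.2, 0.473], 'grip_width': 0.085}
top 518.3719197095902 [ 0.493 -0.021  1.414] [[-0.0, -1.0, -0.01], [-1.0, 0.0, -0.07], [0.07, 0.01, -1.0]]
scene 387.85121869900865 [1.219 0.215 0.941] [[-0.3, 0.95, -0.01], [0.75, 0.23, -0.61], [-0.58, -0.19, -0.79]]
```

View pics/top0.png

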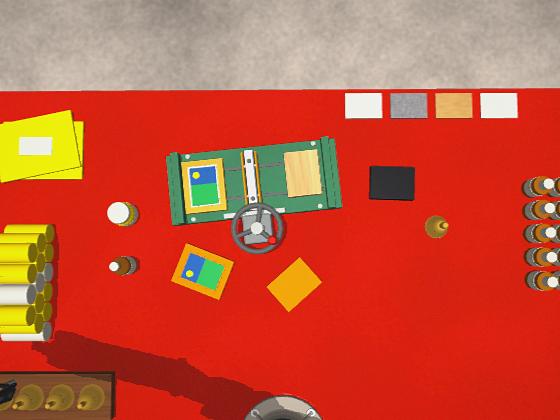

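View pics/scene0.png

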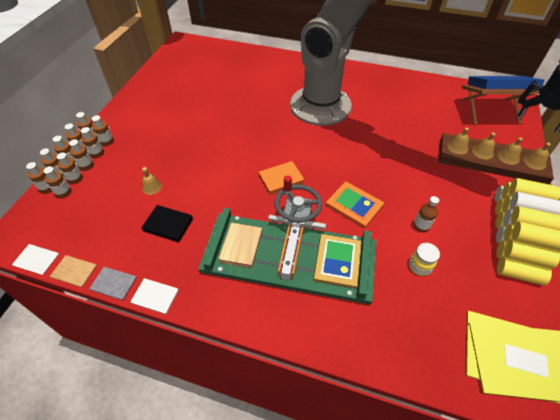

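The top view shows the gilt-framed picture in the clamp's left (+y) bay at (203,186), with the plain offcut in the right bay at (302,173). The orange look-alikes lie outside the clamp at (203,271) and (294,284), and there is a black one at (392,183). In the scene view the red handle is near (288,183). The jaw has to go towards +y, so the wheel turns counter-clockwise. Next I'll measure the clamp and the knob.

```bash
cat > h.py <<'E'
import cv2,numpy as np
from bench import *
def ray(n,u,v,z,c=None):
    c=c or camera_params(n);R=np.array(c['R']);C=-R.T@np.array(c['t'])
    d=R.T@np.array([(u-c['cx'])/c['fx'],(v-c['cy'])/c['fy'],1]);return C+d*(z-C[2])/d[2]
def proj(n,X,c=None):
    c=c or camera_params(n);p=np.array(c['R'])@X+np.array(c['t']);return np.array([c['fx']*p[0]/p[2]+c['cx'],c['fy']*p[1]/p[2]+c['cy']])
E
python3 - <<'E'
from h import *
t=cv2.imread('pics/top0.png');s=cv2.imread('pics/scene0.png')
hsv=cv2.cvtColor(t,cv2.COLOR_BGR2HSV)
g=cv2.inRange(hsv,(65,60,20),(90,255,255));g[:, :150]=0;g[:,360:]=0
g=cv2.morphologyEx(g,cv2.MORPH_CLOSE,np.ones((3,3)))
cs=max(cv2.findContours(g,cv2.RETR_EXTERNAL,cv2.CHAIN_APPROX_NONE)[0],key=cv2.contourArea)
print(cv2.minAreaRect(cs),cv2.boxPoints(cv2.minAreaRect(cs)).tolist())
for p in cv2.boxPoints(cv2.minAreaRect(cs)):print(np.round(ray('top',*p,0.05),4))
# white bolts on bed corners (z~.03)
w=cv2.inRange(hsv,(0,0,150),(180,70,255));w[:130]=0;w[240:]=0
n,_,st,ce=cv2.connectedComponentsWithStats(w)
for i in range(1,n):
    if 165<ce[i][0]<345: print('bolt',ce[i].round(1),st[i][4],np.round(ray('top',*ce[i],.03),4))
# picture gilt mask
a=cv2.resize(t[125:260,155:350],None,fx=4,fy=4,interpolation=cv2.INTER_CUBIC)[:,:780]
b=cv2.resize(s[160:300,195:385],None,fx=3,fy=3,interpolation=cv2.INTER_CUBIC)
cv2.imwrite('pics/a.png',a);cv2.imwrite('pics/b.png',b)
E
```

```text
((253.12225341796875, 180.122802734375), (72.39604949951172, 170.16659545898438), 83.95149230957031) [[164.6984100341797, 153.091552734375], [333.9176940917969, 135.16104125976562], [341.54608154296875, 207.154052734375], [172.32681274414062, 225.08456420898438]]
[0.7592 0.3113 0.05  ]
[ 0.8056 -0.1397  0.05  ]
[ 0.6129 -0.158   0.05  ]
[0.5671 0.2886 0.05  ]
bolt [321. 137.] 1 [ 0.8053 -0.1065  0.03  ]
bolt [312.9 142.8] 21 [ 0.7895 -0.0843  0.03  ]
bolt [250.2 175.8] 442 [0.7004 0.0849 0.03  ]
bolt [187.  156.1] 20 [0.7546 0.2559 0.03  ]
bolt [284. 163.] 1 [ 0.7347 -0.0062  0.03  ]
bolt [203.5 184.5] 207 [0.6771 0.2105 0.03  ]
bolt [194. 172.] 1 [0.7113 0.2364 0.03  ]
bolt [192.3 176. ] 3 [0.7004 0.2408 0.03  ]
bolt [199. 175.] 3 [0.703  0.2228 0.03  ]
bolt [197. 178.] 1 [0.6949 0.2282 0.03  ]
bolt [287. 191.] 1 [ 0.6588 -0.0141  0.03  ]
bolt [169. 193.] 1 [0.6546 0.3031 0.03  ]
bolt [244. 196.] 1 [0.6457 0.1014 0.03  ]
bolt [319.6 205.5] 19 [ 0.6193 -0.1014  0.03  ]
bolt [256.4 224.4] 594 [0.5692 0.0679 0.03  ]
bolt [280.  209.7] 42 [0.6084 0.0049 0.03  ]
bolt [228.9 215.1] 56 [0.5943 0.1417 0.03  ]
bolt [193.  218.9] 20 [0.5846 0.2378 0.03  ]
```

View pics/a.png

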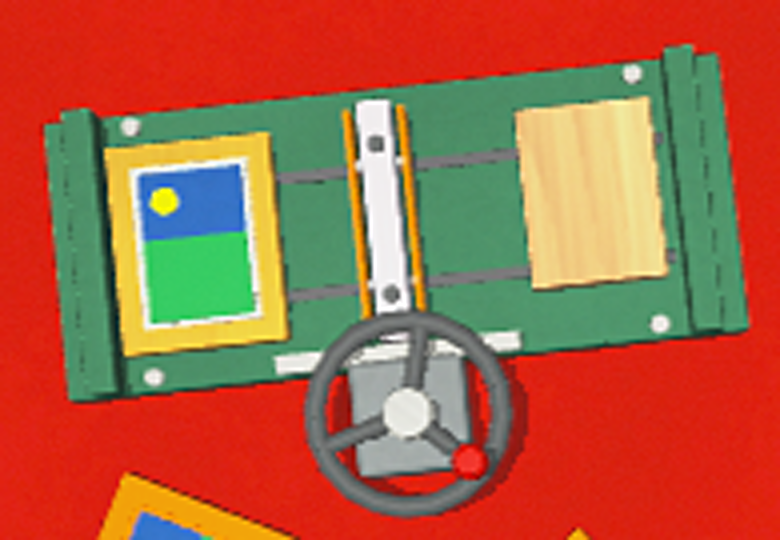

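View pics/b.png

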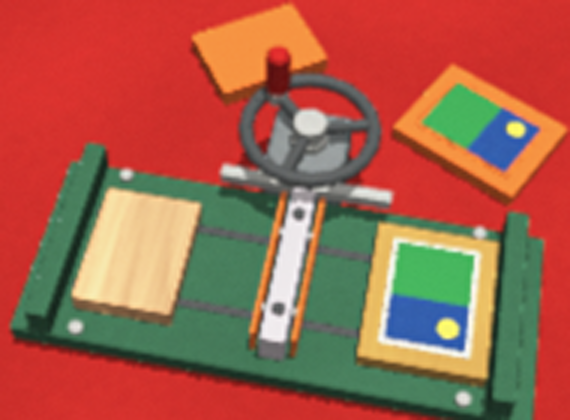

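The crops confirm it. The gilt-framed picture in the +y bay is the one meant, and the orange one outside the clamp is the look-alike. The red handle is at crop (470,462), which is top-view pixel (272.5,240.5), and the hub is at (256.8,228).

```bash
python3 - <<'E'
from h import *
from scipy.spatial.transform import Rotation as Ro
ctr=np.array([.687,.077]);yaw=.102;ex=np.array([np.cos(yaw),np.sin(yaw)]);ey=np.array([-ex[1],ex[0]])
print('axis from bolts',ctr-.13*ex,'hub',ray('top',256.75,228,.107))
k=ray('top',272.5,240.5,.151)[:2];print('knob',k)
# two-view: knob top in scene crop (279,55)/3+(195,160)
print('knob scene',ray('scene',195+279/3,160+55/3,.151))
ax=ctr-.13*ex;d=k-ax;print('radius',np.linalg.norm(d),'world angle deg',np.degrees(np.arctan2(d[1],d[0])))
def loc(u,v,z):
    p=ray('top',155+u/4,125+v/4,z)[:2]-ctr;return np.round([p@ex,p@ey],4)
print('jaw',loc(376,144,.067),loc(392,294,.067),'pads',loc(356,210,.06),loc(411,210,.06))
print('picture corners',[loc(*p,.048) for p in((106,150),(270,132),(288,338),(124,355))])
print('fence inner top',loc(95,115,.064),loc(118,390,.064))
print(Ro.from_rotvec(get_obs()['orientation']).as_matrix().round(3))
E
```

```text
axis from bolts [0.55767567 0.06376298] hub [0.55592289 0.06216801 0.107     ]
knob [0.52322374 0.02097117]
knob scene [0.53000768 0.0271552  0.151     ]
radius 0.054937008189210386 world angle deg -128.83774705400313
jaw [0.0475 0.0034] [-0.052   0.0029] pads [0.0066 0.0213] [ 0.0027 -0.0147]
picture corners [array([0.0661, 0.1838]), array([0.0666, 0.074 ]), array([-0.0717,  0.0754]), array([-0.0715,  0.1844])]
fence inner top [0.0869 0.1859] [-0.0954  0.1873]
[[-0.945  0.329 -0.   ]
 [ 0.329  0.945 -0.002]
 [-0.    -0.002 -1.   ]]
```

```bash
python3 -m jog '[{"x":0.36,"y":-0.73,"jaw":1},{"x":0.36,"y":-0.73,"jaw":1},{"x":0.36,"y":-0.73,"jaw":1},{"x":0.36,"y":-0.73,"jaw":1},{"x":0.36,"y":-0.73,"jaw":1},{"x":0.36,"y":-0.73,"jaw":1},{"x":0.36,"y":-0.73,"jaw":1},{"x":0.36,"y":-0.73,"jaw":1}]' 40
python3 -m jog '[{"x":0.36,"y":-0.73,"jaw":1},{"x":0.36,"y":-0.73,"jaw":1},{"x":0.36,"y":-0.73,"jaw":1},{"x":0.36,"y":-0.73,"jaw":1},{"x":0.36,"y":-0.73,"jaw":1},{"x":0.36,"y":-0.73,"jaw":1},{"jaw":1},{"jaw":1}]'
python3 - <<'E'
from h import *
o=get_obs();print(o['clock'],o['tcp_pos'],o['joints'])
c=camera_params('wrist');f=grab_frame('wrist');cv2.imwrite('pics/w1.png',f[:,:,::-1])
print(np.round(proj('wrist',np.array([.5245,.0225,.151]),c)))
hsv=cv2.cvtColor(f,cv2.COLOR_RGB2HSV)
print(np.round(ray('wrist',280,210,.151,c),3))
E
```

```text
0.1 [0.22161149 0.6370171  0.23040555] [-1.34410468  0.47774729  0.02232222  1.55634543 -0.01149097  1.10930604
 -0.08306742]
[-119.  608.]
[0.213 0.636 0.151]validation failed for argument at $[0]...
validation failed for argument at $[0]...
```

View pics/w1.png

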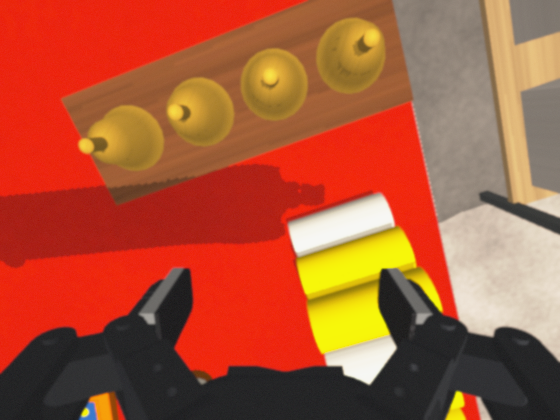

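The arm hasn't moved. The rows were refused because every row needs all seven keys. The wrist picture shows only the bell rack and the rolls under the start pose.

```bash
python3 -m jog '[{"rx":0,"ry":0,"rz":0,"z":0,"x":0.36,"y":-0.73,"jaw":1},{"rx":0,"ry":0,"rz":0,"z":0,"x":0.36,"y":-0.73,"jaw":1},{"rx":0,"ry":0,"rz":0,"z":0,"x":0.36,"y":-0.73,"jaw":1},{"rx":0,"ry":0,"rz":0,"z":0,"x":0.36,"y":-0.73,"jaw":1},{"rx":0,"ry":0,"rz":0,"z":0,"x":0.36,"y":-0.73,"jaw":1},{"rx":0,"ry":0,"rz":0,"z":0,"x":0.36,"y":-0.73,"jaw":1},{"rx":0,"ry":0,"rz":0,"z":0,"x":0.36,"y":-0.73,"jaw":1}]' 40
python3 -m jog '[{"rx":0,"ry":0,"rz":0,"z":0,"x":0.36,"y":-0.73,"jaw":1},{"rx":0,"ry":0,"rz":0,"z":0,"x":0.36,"y":-0.73,"jaw":1},{"rx":0,"ry":0,"rz":0,"z":0,"x":0.36,"y":-0.73,"jaw":1},{"rx":0,"ry":0,"rz":0,"z":0,"x":0.36,"y":-0.73,"jaw":1},{"rx":0,"ry":0,"rz":0,"z":0,"x":0.36,"y":-0.73,"jaw":1},{"rx":0,"ry":0,"rz":0,"z":0,"x":0.36,"y":-0.73,"jaw":1},{"rx":0,"ry":0,"rz":0,"z":0,"x":0.36,"y":-0.73,"jaw":1},{"rx":0,"ry":0,"rz":0,"z":0,"x":0,"y":0,"jaw":1}]'
python3 - <<'E'
from h import *
o=get_obs();print(o['clock'],o['tcp_pos'],o['joints'],o['orientation'])
c=camera_params('wrist');f=grab_frame('wrist');cv2.imwrite('pics/w2.png',f[:,:,::-1])
print(np.round(proj('wrist',np.array([.5245,.0225,.151]),c)))
E
```

```text
clock: 1.02
tcp_pos: [0.3735, 0.3293, 0.2313]
orientation: [-0.523, -3.098, 0.0]
contact_force: [1.3, 1.0, 0.6]
grip_width: 0.0853
gripper_force: 0.0
clock: 2.02
tcp_pos: [0.5251, 0.02, 0.2314]
orientation: [0.534, 3.095, -0.003]
contact_force: [0.3, 0.3, 0.7]
grip_width: 0.0854
gripper_force: 0.0
2.025 [0.52511917 0.01996793 0.23135959] [-0.47620195  0.23545834  0.37602862  1.9318509  -0.10035017  0.99205163
  1.17428674] [ 5.34216710e-01  3.09488915e+00 -2.53465829e-03]
[288. 218.]
```

View pics/w2.png

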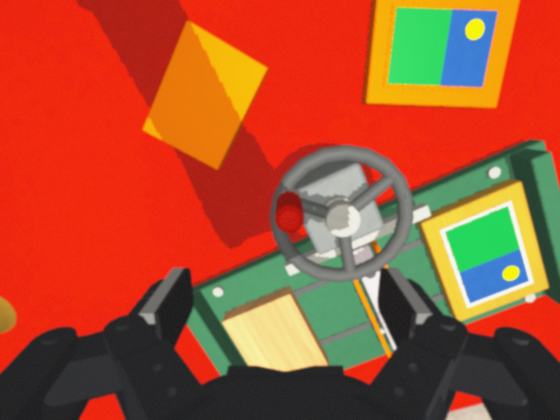

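The wrist view shows the knob at about (289,218), against a prediction of (288,218), and the hub at (343,217). The position is good, so I'll descend and grip.

```bash
python3 -m jog '[{"rx":0,"ry":0,"rz":0,"x":0,"y":0.04,"z":-0.48,"jaw":1},{"rx":0,"ry":0,"rz":0,"x":0,"y":0,"z":-0.48,"jaw":1},{"rx":0,"ry":0,"rz":0,"x":0,"y":0,"z":-0.48,"jaw":1},{"rx":0,"ry":0,"rz":0,"x":0,"y":0,"z":-0.48,"jaw":1},{"rx":0,"ry":0,"rz":0,"x":0,"y":0,"z":0,"jaw":1}]' 40
python3 -m jog '[{"rx":0,"ry":0,"rz":0,"x":0,"y":0,"z":0,"jaw":-1},{"rx":0,"ry":0,"rz":0,"x":0,"y":0,"z":0,"jaw":-1},{"rx":0,"ry":0,"rz":0,"x":0,"y":0,"z":0,"jaw":-1},{"rx":0,"ry":0,"rz":0,"x":0,"y":0,"z":0,"jaw":-1},{"rx":0,"ry":0,"rz":0,"x":0,"y":0,"z":0,"jaw":-1},{"rx":0,"ry":0,"rz":0,"x":0,"y":0,"z":0,"jaw":-1}]' 40
python3 - <<'E'
import numpy as np
a0=np.degrees(np.arctan2(.0225-.063,.5245-.5565));print(a0)
a=np.radians(a0+20*np.arange(31));p=.052*np.c_[np.cos(a),np.sin(a)]/.06
for i,d in enumerate(np.diff(p,axis=0)[:18]):print(i,d.round(2))
E
```

```text
clock: 2.7
tcp_pos: [0.522, 0.0281, 0.1143]
orientation: [-0.519, -3.093, 0.002]
contact_force: [0.3, -0.5, 0.6]
grip_width: 0.0853
gripper_force: 0.0
clock: 3.45
tcp_pos: [0.5239, 0.0242, 0.1172]
orientation: [0.527, 3.097, -0.003]
contact_force: [-3.9, -7.1, 10.4]
grip_width: 0.0216
gripper_force: 39.1
-128.31309067381767
0 [ 0.26 -0.14]
1 [ 0.3  -0.04]
2 [0.29 0.06]
3 [0.26 0.16]
4 [0.19 0.24]
5 [0.09 0.29]
6 [-0.01  0.3 ]
7 [-0.11  0.28]
8 [-0.2   0.22]
9 [-0.26  0.14]
10 [-0.3   0.04]
11 [-0.29 -0.06]
12 [-0.26 -0.16]
13 [-0.19 -0.24]
14 [-0.09 -0.29]
15 [ 0.01 -0.3 ]
16 [ 0.11 -0.28]
17 [ 0.2  -0.22]
```

```bash
python3 -m jog '[{"rx":0,"ry":0,"rz":0,"x":0.26,"y":-0.14,"z":0,"jaw":-1},{"rx":0,"ry":0,"rz":0,"x":0.30,"y":-0.04,"z":0,"jaw":-1},{"rx":0,"ry":0,"rz":0,"x":0.29,"y":0.06,"z":0,"jaw":-1},{"rx":0,"ry":0,"rz":0,"x":0.26,"y":0.16,"z":0,"jaw":-1},{"rx":0,"ry":0,"rz":0,"x":0,"y":0,"z":0,"jaw":-1}]'
python3 - <<'E'
from h import *
o=get_obs();d=o['tcp_pos'][:2]-np.array([.5565,.063]);print(np.hypot(*d),np.degrees(np.arctan2(d[1],d[0])),o['contact_force'])
E
```

```text
clock: 4.08
tcp_pos: [0.5934, 0.0267, 0.1174]
orientation: [0.526, 3.092, -0.003]
contact_force: [4.3, -5.5, 0.6]
grip_width: 0.0216
gripper_force: 39.7
0.05175249879152588 -44.57517284103761 [ 4.34837974 -5.54115826  0.55748222]
```

```bash
python3 -m jog '[{"rx":0,"ry":0,"rz":0,"x":0.19,"y":0.24,"z":0,"jaw":-1},{"rx":0,"ry":0,"rz":0,"x":0.09,"y":0.29,"z":0,"jaw":-1},{"rx":0,"ry":0,"rz":0,"x":-0.01,"y":0.30,"z":0,"jaw":-1},{"rx":0,"ry":0,"rz":0,"x":-0.11,"y":0.28,"z":0,"jaw":-1},{"rx":0,"ry":0,"rz":0,"x":-0.20,"y":0.22,"z":0,"jaw":-1},{"rx":0,"ry":0,"rz":0,"x":-0.26,"y":0.14,"z":0,"jaw":-1},{"rx":0,"ry":0,"rz":0,"x":-0.30,"y":0.04,"z":0,"jaw":-1}]'
python3 -m jog '[{"rx":0,"ry":0,"rz":0,"x":-0.29,"y":-0.06,"z":0,"jaw":-1},{"rx":0,"ry":0,"rz":0,"x":-0.26,"y":-0.16,"z":0,"jaw":-1},{"rx":0,"ry":0,"rz":0,"x":-0.19,"y":-0.24,"z":0,"jaw":-1},{"rx":0,"ry":0,"rz":0,"x":-0.09,"y":-0.29,"z":0,"jaw":-1},{"rx":0,"ry":0,"rz":0,"x":0.01,"y":-0.30,"z":0,"jaw":-1},{"rx":0,"ry":0,"rz":0,"x":0.11,"y":-0.28,"z":0,"jaw":-1},{"rx":0,"ry":0,"rz":0,"x":0.20,"y":-0.22,"z":0,"jaw":-1},{"rx":0,"ry":0,"rz":0,"x":0,"y":0,"z":0,"jaw":-1}]'
python3 - <<'E'
from h import *
o=get_obs();d=o['tcp_pos'][:2]-np.array([.5565,.063]);print(np.hypot(*d),np.degrees(np.arctan2(d[1],d[0])),o['contact_force'])
E
```

```text
clock: 4.95
tcp_pos: [0.5577, 0.1163, 0.1173]
orientation: [0.527, 3.09, -0.003]
contact_force: [7.8, -11.7, -0.1]
grip_width: 0.0217
gripper_force: 39.6
clock: 5.95
tcp_pos: [0.5236, 0.0245, 0.1172]
orientation: [-0.527, -3.096, 0.002]
contact_force: [-5.7, -5.0, 11.7]
grip_width: 0.0217
gripper_force: 41.9
0.050631147994570885 -130.51409881072053 [-5.6691616  -4.95327019 11.7418133 ]
```

```bash
python3 -m jog '[{"rx":0,"ry":0,"rz":0,"x":0.26,"y":-0.14,"z":0,"jaw":-1},{"rx":0,"ry":0,"rz":0,"x":0.30,"y":-0.04,"z":0,"jaw":-1},{"rx":0,"ry":0,"rz":0,"x":0.29,"y":0.06,"z":0,"jaw":-1},{"rx":0,"ry":0,"rz":0,"x":0.26,"y":0.16,"z":0,"jaw":-1},{"rx":0,"ry":0,"rz":0,"x":0.19,"y":0.24,"z":0,"jaw":-1}]'
python3 -m jog '[{"rx":0,"ry":0,"rz":0,"x":0.09,"y":0.29,"z":0,"jaw":-1},{"rx":0,"ry":0,"rz":0,"x":-0.01,"y":0.30,"z":0,"jaw":-1},{"rx":0,"ry":0,"rz":0,"x":-0.11,"y":0.28,"z":0,"jaw":-1},{"rx":0,"ry":0,"rz":0,"x":-0.20,"y":0.22,"z":0,"jaw":-1},{"rx":0,"ry":0,"rz":0,"x":0,"y":0,"z":0,"jaw":-1}]'
python3 - <<'E'
from h import *
o=get_obs();d=o['tcp_pos'][:2]-np.array([.5565,.063]);print(np.hypot(*d),np.degrees(np.arctan2(d[1],d[0])),o['contact_force'])
c=np.hstack([grab_frame('top')[125:260,155:350]]);cv2.imwrite('pics/t3.png',cv2.resize(c[:,:,::-1],None,fx=4,fy=4,interpolation=cv2.INTER_CUBIC))
E
```

```text
clock: 6.58
tcp_pos: [0.6028, 0.0387, 0.1172]
orientation: [0.531, 3.095, -0.007]
contact_force: [-5.0, -7.9, 9.5]
grip_width: 0.0217
gripper_force: 41.6
clock: 7.2
tcp_pos: [0.5877, 0.1064, 0.1172]
orientation: [-0.526, -3.097, 0.004]
contact_force: [-5.7, -6.2, 9.4]
grip_width: 0.022
gripper_force: 41.6
0.05342521405135275 54.26116488535132 [-5.73970493 -6.1813177   9.37551221]
```

View pics/t3.png

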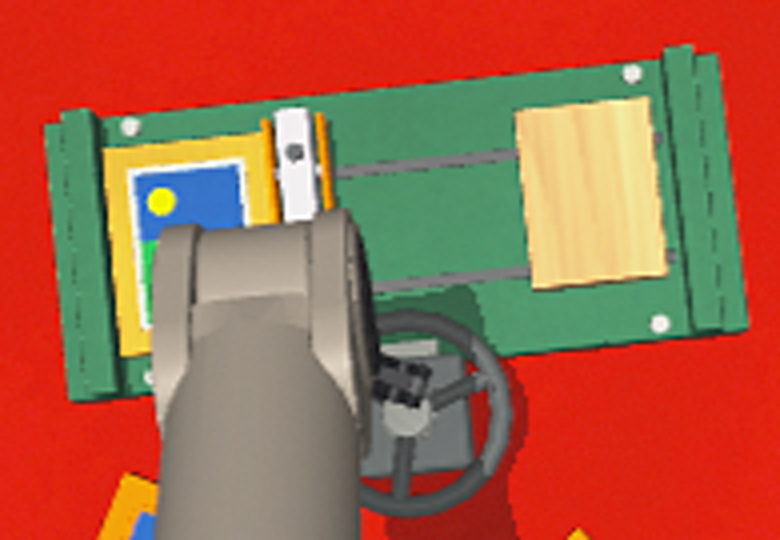

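The jaw pad has reached the picture, with the jaw bolt at crop (295,152), and the offcut hasn't moved. I'll measure the jaw position against both fences with edge profiles at the same height.

```bash
cat > m.py <<'E'
from h import *
ctr=np.array([.687,.077]);yaw=.102;ex=np.array([np.cos(yaw),np.sin(yaw)]);ey=np.array([-ex[1],ex[0]])
ys=np.arange(-.22,.22,.0005)
def prof(f,x0,x1,z):
    c=camera_params('top')
    P=[[proj('top',np.r_[ctr+x*ex+y*ey,z],c) for y in ys] for x in np.arange(x0,x1,.003)]
    P=np.float32(P);return cv2.remap(f,P[...,0],P[...,1],cv2.INTER_LINEAR).mean(0)
def measure(f,x0=.03,x1=.065):
    f=f.astype(np.float32)
    p=prof(f,-.06 if x0<0 else .075,.09,.064)[...,1]
    g=np.gradient(p)
    def pk(lo,hi,s):
        m=(ys>lo)&(ys<hi);gg=np.clip(s*g,0,None)*m;i=gg.argmax();k=slice(i-5,i+6);return (ys[k]*gg[k]).sum()/gg[k].sum()
    # bed is brighter (or the inner face darker) than fence top: strongest change either way
    for n,lo,hi in(('R',-.2,-.17),('L',.17,.2)):print(n,[round(1e3*pk(lo,hi,s),1) for s in(1,-1)])
    b=prof(f,x0,x1,.067);w=b.min(-1)   # white: min channel high
    m=w>(w.max()+60)/2;print('jaw edges',ys[m].min(),ys[m].max(),'mid',ys[m].mean())
    o=prof(f,x0,x1,.05);return p
E
python3 - <<'E'
from m import *
for n,im in(('start',cv2.imread('pics/top0.png')[:,:,::-1]),('now',grab_frame('top'))):
    print(n);p=measure(np.ascontiguousarray(im))
q=p;print('L',[(round(1e3*y),int(v)) for y,v in zip(ys,q) if .165<y<.215][::5]);print('R',[(round(1e3*y),int(v)) for y,v in zip(ys,q) if -.215<y<-.165][::5])
E
```

```text
start
R [np.float64(-186.4), np.float64(-190.3)]
L [np.float64(190.2), np.float64(180.9)]
jaw edges -0.15849999999999995 0.16550000000000034 mid 0.021397058823529626
now
R [np.float64(-186.5), np.float64(-190.3)]
L [np.float64(189.9), np.float64(180.9)]
jaw edges -0.15949999999999995 0.16800000000000034 mid 0.06137096774193574
L [(165, 181), (168, 172), (170, 150), (173, 129), (175, 129), (178, 125), (180, 111), (183, 84), (185, 58), (188, 64), (190, 105), (193, 143), (195, 148), (198, 146), (200, 146), (203, 145), (205, 144), (208, 139), (210, 123), (213, 125)]
R [(-214, 128), (-212, 122), (-210, 109), (-207, 143), (-204, 148), (-202, 147), (-199, 148), (-197, 148), (-194, 149), (-192, 139), (-189, 101), (-187, 95), (-184, 125), (-182, 123), (-179, 126), (-177, 127), (-174, 139), (-172, 172), (-169, 184), (-167, 181)]
```

The fences come out at +190.0 and -190.3 mm, so the frame is good. I'll restrict the white search to the jaw.

```bash
cat > j.py <<'E'
from m import *
def jaw(im,a,b):
    w=prof(im.astype(np.float32),.03,.042,.067).min(-1)
    k=(ys>a)&(ys<b);y=ys[k];w=w[k];h=(w.max()+40)/2;m=w>h;return round(1e3*(y[m].min()+y[m].max())/2,2),round(1e3*(y[m].max()-y[m].min()),1)
E
python3 - <<'E'
from j import *
print('start',jaw(cv2.imread('pics/top0.png')[:,:,::-1],-.04,.045),'now',jaw(grab_frame('top'),.03,.073))
E
```

```text
start (np.float64(4.5), np.float64(24.0)) now (np.float64(57.25), np.float64(25.5))
```

```bash
python3 -m jog '[{"rx":0,"ry":0,"rz":0,"x":-0.13,"y":0.08,"z":0,"jaw":-1},{"rx":0,"ry":0,"rz":0,"x":-0.13,"y":0.06,"z":0,"jaw":-1},{"rx":0,"ry":0,"rz":0,"x":-0.15,"y":0.03,"z":0,"jaw":-1},{"rx":0,"ry":0,"rz":0,"x":-0.15,"y":0.01,"z":0,"jaw":-1},{"rx":0,"ry":0,"rz":0,"x":0,"y":0,"z":0,"jaw":-1},{"rx":0,"ry":0,"rz":0,"x":0,"y":0,"z":0,"jaw":-1}]'
python3 - <<'E'
from j import *
o=get_obs();d=o['tcp_pos'][:2]-np.array([.5565,.063]);print(np.hypot(*d),np.degrees(np.arctan2(d[1],d[0])),o['contact_force'])
im=grab_frame('top');print(jaw(im,.03,.079))
for z in(.055,):
  p=prof(im.astype(np.float32),.03,.042,.048);print([(round(1e3*y),*v.astype(int)) for y,v in zip(ys,p) if .02<y<.1][::4])
cv2.imwrite('pics/t4.png',cv2.resize(im[125:225,155:265,::-1],None,fx=6,fy=6,interpolation=cv2.INTER_CUBIC))
E
```

```text
clock: 8.1
tcp_pos: [0.5567, 0.1161, 0.1173]
orientation: [0.528, 3.093, -0.003]
contact_force: [3.1, -7.6, 2.6]
grip_width: 0.0217
gripper_force: 40.9
0.053139674140046056 89.8376592888541 [ 3.13855506 -7.59811698  2.56441023]
(np.float64(61.0), np.float64(23.0))
[(20, np.int64(101), np.int64(133), np.int64(113)), (22, np.int64(99), np.int64(131), np.int64(111)), (24, np.int64(98), np.int64(127), np.int64(109)), (26, np.int64(96), np.int64(124), np.int64(107)), (28, np.int64(98), np.int64(126), np.int64(109)), (30, np.int64(100), np.int64(130), np.int64(112)), (32, np.int64(100), np.int64(130), np.int64(112)), (34, np.int64(98), np.int64(129), np.int64(111)), (36, np.int64(90), np.int64(119), np.int64(104)), (38, np.int64(71), np.int64(91), np.int64(80)), (40, np.int64(92), np.int64(82), np.int64(61)), (42, np.int64(153), np.int64(95), np.int64(28)), (44, np.int64(220), np.int64(131), np.int64(13)), (46, np.int64(246), np.int64(171), np.int64(48)), (48, np.int64(192), np.int64(159), np.int64(101)), (50, np.int64(140), np.int64(141), np.int64(134)), (52, np.int64(163), np.int64(160),
[... 479 characters left out ...]
, np.int64(239), np.int64(238), np.int64(243)), (74, np.int64(205), np.int64(194), np.int64(191)), (76, np.int64(159), np.int64(111), np.int64(69)), (78, np.int64(211), np.int64(126), np.int64(12)), (80, np.int64(239), np.int64(165), np.int64(6)), (82, np.int64(244), np.int64(192), np.int64(32)), (84, np.int64(242), np.int64(209), np.int64(66)), (86, np.int64(241), np.int64(206), np.int64(66)), (88, np.int64(241), np.int64(205), np.int64(66)), (90, np.int64(242), np.int64(207), np.int64(65)), (92, np.int64(242), np.int64(210), np.int64(67)), (94, np.int64(241), np.int64(211), np.int64(102)), (96, np.int64(232), np.int64(219), np.int64(169)), (98, np.int64(224), np.int64(226), np.int64(218))]
```

View pics/t4.png

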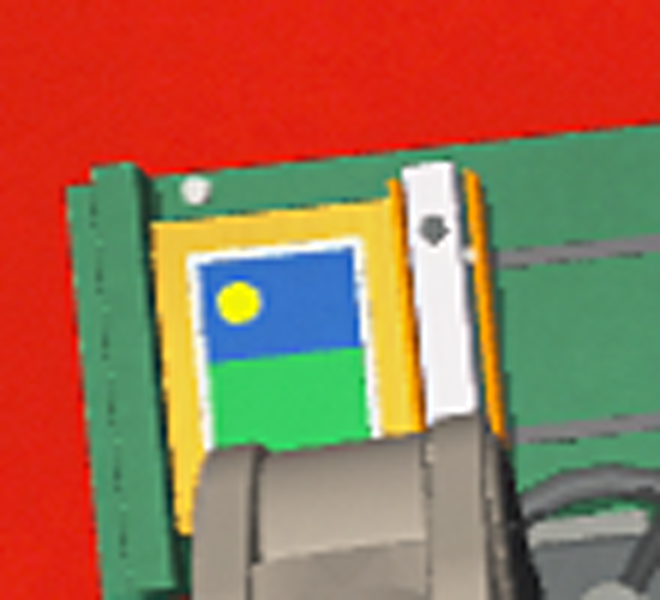

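The picture is now flush against the fence, its left edge at (165,370) meeting the fence face. The jaw is at about 61–62.5 mm, and the front pad is visibly more compressed than the rear one. I'll add a little more so it's clearly snug, then release and rise.

```bash
python3 -m jog '[{"rx":0,"ry":0,"rz":0,"x":-0.12,"y":-0.01,"z":0,"jaw":-1},{"rx":0,"ry":0,"rz":0,"x":0,"y":0,"z":0,"jaw":-1},{"rx":0,"ry":0,"rz":0,"x":0,"y":0,"z":0,"jaw":-1}]'
python3 -m jog '[{"rx":0,"ry":0,"rz":0,"x":0,"y":0,"z":0,"jaw":1},{"rx":0,"ry":0,"rz":0,"x":0,"y":0,"z":0,"jaw":1},{"rx":0,"ry":0,"rz":0,"x":0,"y":0,"z":0,"jaw":1},{"rx":0,"ry":0,"rz":0,"x":0,"y":0,"z":0,"jaw":1},{"rx":0,"ry":0,"rz":0,"x":0,"y":0,"z":0,"jaw":1},{"rx":0,"ry":0,"rz":0,"x":0,"y":0,"z":0,"jaw":1}]'
python3 -m jog '[{"rx":0,"ry":0,"rz":0,"x":0,"y":0,"z":0.5,"jaw":1},{"rx":0,"ry":0,"rz":0,"x":0,"y":0,"z":0.8,"jaw":1},{"rx":0,"ry":0,"rz":0,"x":0,"y":0,"z":0.8,"jaw":1},{"rx":0,"ry":0,"rz":0,"x":-0.1,"y":-0.9,"z":0,"jaw":1},{"rx":0,"ry":0,"rz":0,"x":-0.1,"y":-0.9,"z":0,"jaw":1},{"rx":0,"ry":0,"rz":0,"x":-0.1,"y":-0.9,"z":0,"jaw":1},{"rx":0,"ry":0,"rz":0,"x":-0.1,"y":-0.9,"z":0,"jaw":1},{"rx":0,"ry":0,"rz":0,"x":-0.1,"y":-0.9,"z":0,"jaw":1}]'
python3 - <<'E'
from j import *
im=grab_frame('top');print(jaw(im,.03,.079))
cv2.imwrite('pics/t5.png',cv2.resize(im[125:260,155:350,::-1],None,fx=4,fy=4,interpolation=cv2.INTER_CUBIC))
p=prof(im.astype(np.float32),-.05,-.03,.055)
E
```

```text
clock: 8.52
tcp_pos: [0.5503, 0.1157, 0.1173]
orientation: [0.527, 3.091, -0.003]
contact_force: [5.3, -7.9, 1.1]
grip_width: 0.0217
gripper_force: 40.7
clock: 9.28
tcp_pos: [0.5476, 0.1192, 0.1161]
orientation: [-0.523, -3.098, -0.0]
contact_force: [0.4, 0.3, 0.0]
grip_width: 0.0855
gripper_force: 0.0
clock: 10.28
tcp_pos: [0.5172, -0.1525, 0.2423]
orientation: [0.523, 3.097, 0.0]
contact_force: [0.8, 0.8, -0.3]
grip_width: 0.0854
gripper_force: 0.0
(np.float64(62.0), np.float64(23.0))
```

View pics/t5.png

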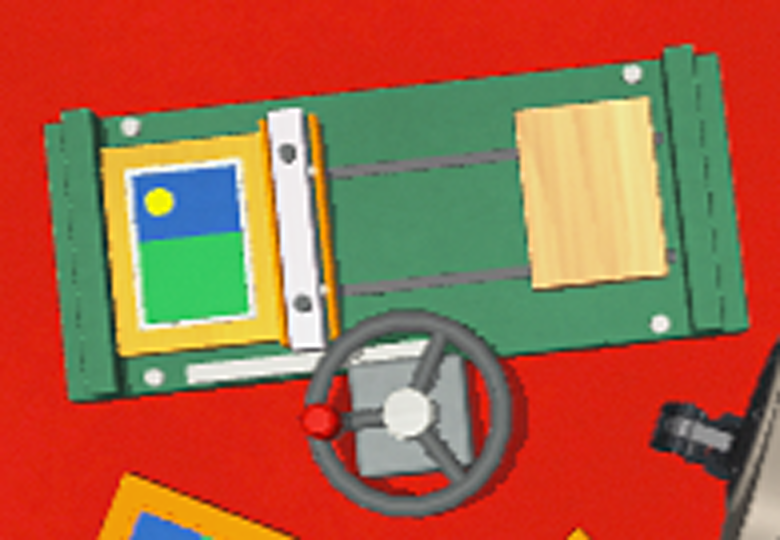

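```bash
python3 - <<'E'
from j import *
def go(im,a,b):
    im=im.astype(np.float32);r=[]
    for z in(.067,.06):
        p=prof(im,-.045,.045,z) if z==.06 else prof(im,-.035,.035,z)
        k=(ys>a)&(ys<b);y=ys[k]*1e3;q=p[k]
        print(z,[(round(t,1),*v.astype(int).tolist()) for t,v in zip(y,q)][::2])
go(cv2.imread('pics/top0.png')[:,:,::-1],-.02,.032);go(grab_frame('top'),.035,.092)
im=grab_frame('top')
k=ray('top',155+321/4,125+421/4,.151)[:2];k0=ray('top',272.5,240.5,.151)[:2]
for a in([.5577,.0638],[.556,.0622]):
  d=np.array([k-a,k0-a]);print(np.degrees(np.arctan2(d[:,1],d[:,0])),np.hypot(*d.T))
E
```

```text
0.067 [(np.float64(-20.0), 68, 115, 87), (np.float64(-19.0), 76, 102, 75), (np.float64(-18.0), 101, 97, 61), (np.float64(-17.0), 140, 103, 43), (np.float64(-16.0), 181, 116, 25), (np.float64(-15.0), 216, 134, 11), (np.float64(-14.0), 236, 151, 8), (np.float64(-13.0), 236, 158, 15), (np.float64(-12.0), 204, 150, 34), (np.float64(-11.0), 146, 129, 56), (np.float64(-10.0), 94, 108, 73), (np.float64(-9.0), 82, 105, 91), (np.float64(-8.0), 104, 119, 115), (np.float64(-7.0), 143, 145, 147), (np.float64(-6.0), 182, 178, 181), (np.float64(-5.0), 216, 211, 214), (np.float64(-4.0), 237, 233, 234), (np.float64(-3.0), 244, 241, 242), (np.float64(-2.0), 243, 240, 241), (np.float64(-1.0), 242, 238, 239), (np.float64(0.0), 241, 238, 239), (np.float64(1.0), 241, 238, 239), (np.float64(2.0), 240, 238, 239), (np.float64(3.0), 240, 238, 239), (np.float64(4.0), 240, 238, 239), (np.float64(5.0), 240, 238, 239), (np.float64(6.0), 240, 237, 238), (np.float64(7.0), 240, 237, 238), (np.float64(8.0), 241, 238, 238), (np.float64(9.0), 241, 238, 239), (np.float64(10.0), 242, 240, 241), (np.float64(11.0), 242, 2
[... 5800 characters left out ...]
, 197, 169, 154), (np.float64(75.0), 183, 129, 80), (np.float64(76.0), 189, 114, 26), (np.float64(77.0), 211, 128, 5), (np.float64(78.0), 232, 153, 3), (np.float64(79.0), 241, 171, 8), (np.float64(80.0), 242, 183, 23), (np.float64(81.0), 241, 194, 43), (np.float64(82.0), 241, 202, 59), (np.float64(83.0), 240, 205, 66), (np.float64(84.0), 240, 204, 67), (np.float64(85.0), 240, 203, 66), (np.float64(86.0), 240, 202, 65), (np.float64(87.0), 240, 202, 64), (np.float64(88.0), 240, 202, 64), (np.float64(89.0), 240, 203, 62), (np.float64(90.0), 240, 203, 62), (np.float64(91.0), 240, 203, 70)]
[ 100.85118596 -128.83330031] [0.04887342 0.0549811 ]
[  98.59957725 -128.48414281] [0.0501635  0.05266972]
```

After release, the picture is against the fence, the jaw has moved about 58 mm, and the front pad is compressed by about 2 mm. The offcut hasn't moved. Handing in.

```bash
python3 -c "
from bench import r
print(r.hand_in())"
```

```text
the job is handed in; nothing more can be done
None
```

I wound the handwheel counter-clockwise until the picture sat snugly between the jaw and the +y fence, with about 2 mm of pad compression by my image measurements. I then let go of the handle, moved the arm clear and handed the job in. The jaw stayed clear of the offcut, which did not move, and the arm never went near the bottle, jar or bell.

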